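# Clip the filling tube back on its rack

## Robot

A 6-joint arm with a two-finger parallel gripper is mounted at the origin on the work surface. World frame = base frame: x ahead of the robot, y to its left, z up, the work surface at z = 0. Lengths are in m, angles in rad, forces in N, time in s.
With the tool pointing down it reaches from about 0.35 to 0.975 m from the base axis. Payload 7.1 kg.
Tool frame: the origin (TCP) lies midway between the tips of the shut fingers; the grasp point (between the pads) lies 19 mm behind it; z points along the fingers, x is the direction in which the jaws open and shut, and the axes are right-handed (so a half turn about z gives the same grasp; the last joint's range is limited). The gripper opens to 88 mm and grips with 3 to 60 N. Pads are 20 mm wide; open, the fingers measure 115 mm over their backs; the gripper's body (75 mm by 178 mm) begins 61 mm behind the grasp point.
Start: joints at [-1.145, 0.423, 1.63, -0, 1.089, -0.019], TCP at [0.269, -0.564, 0.223] pointing down, gripper open.
Joint ranges: [-3, 3], [-0.9, 2.11], [0.09, 2.58], [-1.31, 4.45], [0.11, 2.69], [-2.54, 2.54]. Speed limits (rad/s): [2.39, 2.39, 3.01, 3.14, 3.14, 3.14].

## Interface

Orientations are given as a unit quaternion [w, x, y, z].
In Python, from station import move_pose, movel, movej, command_gripper, wait, inverse_kinematics, read_camera, camera_info, MotionError, job_done, get_time, get_joint_pos, get_qvel, get_effort, get_tcp_pos, get_ee_rot, get_ft_force, get_ft_torque, get_grip_width gives the robot as it stands. Calls block until the motion is done:
- move_pose(position, orientation): joint-space move of the TCP to a pose.
- movel(position, frame=None, v=0.15, until_force=None): straight line of the TCP; frame=None keeps the orientation; v is the mean speed in m/s. With until_force (N) it stops when the force on the tool has changed by that much, and returns True; else False.
- movej(angles): joint-space move.
- command_gripper(opening): opening from 0.0 (shut) to 1.0 (fully open); the grip force is fixed at half the most; returns when the fingers have stopped.
- wait(seconds).
- inverse_kinematics(position, orientation): joint angles nearest the present ones, or None.
- read_camera(name): name is "scene" or "top" or "wrist"; returns the picture (480x640x3 uint8, red, green, blue); there is no depth.
- camera_info(name): a dict with "intrinsics" (3x3 intrinsics, pixels), "dist" ([k1, k2, p1, p2, k3] as OpenCV has them; the pictures are not rectified), "T" (4x4, takes a point from camera to world coordinates); the wrist camera has in their place "tool_from_camera" (4x4, takes a point from camera to tool coordinates, whose origin is the TCP and whose axes are the tool frame's). Camera axes: x right, y up, looking along -z (the intrinsics and any distortion apply to the point x, -y, -z); pixel columns grow to the right and rows downward; lengths in m; the calibration is good to about 2 mm. A picture is of the moment at which its call begins: read the wrist's pose just before it. camera_info takes no time and is no camera call.
A pose or a line that the arm cannot do raises MotionError and nothing moves.
- job_done(): hands the job in, once; it reports no verdict.
Readings, each from a call of its own:
- get_time(): time.
- get_joint_pos(): joint angles.
- get_qvel(): joint speeds.
- get_effort(): joint torques, N m.
- get_tcp_pos(): TCP position.
- get_ee_rot(): TCP orientation.
- get_ft_force(): force on the tool from outside, world axes, zero at the start.
- get_ft_torque(): the same for the moment, N m.
- get_grip_width(): opening from 0.0 (shut) to 1.0 (fully open).
Only numpy, scipy, OpenCV 4.12 (cv2) and the standard library are available. Lean on these libraries where they do the work, as an engineer would, in place of code of your own. Each camera call takes 0.05 s, during which the arm holds its last target.

## Task

Take the narrow steel filling tube from the grey drip tray and snap it sideways, from above, fully home into both spring clips of the white rack, with its collar on the end-stop side but still short of the stop. Then slide it along in the clips until the collar bears against the end stop's pad, keep a firm but gentle push of about 8 N on it for a moment, and let go, leaving it clipped in with the collar at the stop. Do not ram the tube into the rack or stop (15 N on the stop is too much), and leave everything else on the bench where it is.

Things in the scene. Friction and masses are not known exactly. Their poses are not given: they have to be found in the camera images.
- tube: Steel filling tube lying on its side in the tray: 24 mm diameter, 190 mm long, about 0.22 kg, with a round collar 38 mm across and 6 mm thick at its +y end. Origin on its axis at mid-length; its y axis runs along the tube towards the collar. It lies with its x axis about level. Grip it across x at mid-length.
- tube_collar (a point): Centre of the flat end face of the collar, on the tube's axis, 95 mm along +y from the tube's origin; axes as the tube's.
- tube_tip (a point): Centre of the plain end of the tube, on its axis, 95 mm along -y from its origin; axes as the tube's.
- rack: White rack screwed to the bench: base plate 90 mm (x) by 250 mm (y, -118 to +132), 12 mm thick; origin under it at bench level, z up. Two steel spring clips open upward at y = -58 and +58 mm; between them (y -51 to +51 mm) nothing stands above the base plate. A tube seated in both has its axis along the rack's y, 62 mm above the bench, resting in the V top of a rigid post in each clip.
- seat (a point): Point on the rack midway between the clips, on the axis of a seated tube (62 mm above the bench); axes as the rack's: y along the clips towards the end stop, z up.
- clip_a (a point): Centre of the -y clip, on the seated tube's axis; 14 mm long along y. Its mouth flares from 19 mm wide, 8 mm above this point, to about 33 mm wide at its top, 21 mm above. A descending tube meets the lips with its axis about 16 mm above seated, needs roughly 7 to 14 N (both clips together) to pass them, snaps free about 5 mm above seated, then meets the rigid posts.
- clip_b (a point): Centre of the +y clip, on the seated tube's axis; the same as the other clip. In the clips the tube slides lengthwise with a drag of a few newtons.
- end_stop: White upright plate at the rack's +y end, 52 mm wide, 10 mm thick, top 76 mm above the bench, carrying a round black rubber stop pad (32 mm across, on the seated tube's axis) on a screw. Origin on the plate's inner face (rack y = 120 mm), 10 mm above the bench, axes as the rack's. The pad's face stands 8 to 28 mm in front of that face, set differently each time.
- pad_zone (a point): Middle of the range of the pad's face, on the seated tube's axis, 102 mm along +y from midway between the clips; axes as the rack's. The pad's face itself may be up to 10 mm either way along y and is not reported: feel for it with the collar, moving slowly. The rubber gives about 1 mm at 8 N, the screw not at all. Touching it, the tube's origin lies at -3 to +17 mm along y from midway.
- cradle: Grey drip tray fixed to the bench, 100 mm (x) by 220 mm (y), rim 15 mm high, origin under its centre at bench level, z up. Two V rests at y = -60 and +60 mm, each 12 mm long along y and reaching 45 mm up at 24 mm either side, carry the tube with its axis 45 mm above the bench; between them only the tray floor lies below the tube.
- wide_tube: Bystander to leave alone: a wider steel tube (38 mm, 120 mm tall) standing upright on its 72 mm flange.
- shaker: Bystander to leave alone: a clear jar with steel cap, 44 mm across, 85 mm tall, standing between rack and tray.
- lid_disc: Bystander to leave alone: a white round lid, 92 mm across, 12 mm thick.
- bowl: Bystander to leave alone: a plastic bowl, 130 mm across, 60 mm high.
- brush: Bystander to leave alone: a white-handled brush lying flat between rack and tray.
- spatula: Bystander to leave alone: a spatula lying flat at the right.
Mind the look-alikes: they are no part of the job. What is shaped like the tube but pink or purple is not meant.

How it is judged:
On the way, in this order (a step that is already met when the one before it is completed fails the run):
1. the tube is seated in both clips: both its ends within 3 mm of the seat axis, sideways and in height (z of tube_collar in the frame of seat between -0.003 and 0.003 m and x of tube_collar in the frame of seat between -0.003 and 0.003 m and z of tube_tip in the frame of seat between -0.003 and 0.003 m and x of tube_tip in the frame of seat between -0.003 and 0.003 m), for 0.2 s.
2. still seated, the collar presses on the end stop's pad with more than 4 N for 0.2 s (all of step 1 and contact force between tube and end_stop above 4 N), for 0.2 s.
At the end, for the whole second after the job is handed in: The tube is released and at rest in both clips, both its ends within 3 mm of the seat axis, sideways and in height, with the collar's face left in the end stop's range (12 mm short of the middle of that range to 13.5 mm past it), having borne on the stop pad (all of step 1 and y of tube_collar in the frame of pad_zone between -0.012 and 0.0135 m and linear speed of tube below 0.02 m/s and not (contact force between the fingers and tube above 0.1 N)); the robot touches nothing.
It fails at once if the collar is forced against the end stop with more than 15 N (contact force between tube and end_stop above 15 N).
It fails at once if the tube is forced against the rack: its contact forces on posts, clips and stop add up to more than 40 N (contact force between tube and rack above 40 N).
It fails at once if a bystander is moved by more than 20 mm (distance of any of wide_tube, shaker, lid_disc, bowl, brush, spatula from where it was at the start of the episode above 0.02 m).
It also fails if it takes over 72 s, if anything falls off the work surface, if the arm or the gripper's body presses on something with over 40 N, if the wrist force passes 120 N, or if a joint passes its speed limit or range.

## Working session

There is one attempt and no reset: what is moved stays moved. The work goes in short steps, each a Python script; the robot and the scene stay as the last script left them, time stands still between calls to the robot, and variables do not carry over. Pictures are saved under pics/ and viewed, and the job is handed in when it is done.

```bash
ls; mkdir -p pics; python3 - <<'E'
from station import *
import cv2,numpy as np
np.set_printoptions(precision=4,suppress=True)
for n in ["scene","top","wrist"]:
    im=read_camera(n); cv2.imwrite(f"pics/{n}0.png",im[:,:,::-1]); print(n,camera_info(n))
print(get_time(),get_tcp_pos(),get_ee_rot())
E
```

```text
pics
scene {'intrinsics': array([[586.0915,   0.    , 317.2332],
       [  0.    , 586.0915, 237.8718],
       [  0.    ,   0.    ,   1.    ]]), 'dist': array([-0.1259,  0.    ,  0.    ,  0.    ,  0.    ]), 'T': array([[ 0.687 , -0.5912,  0.4226,  1.0946],
       [ 0.7265,  0.5703, -0.3832, -0.5749],
       [-0.0144,  0.5703,  0.8213,  1.174 ],
       [ 0.    ,  0.    ,  0.    ,  1.    ]])}
top {'intrinsics': array([[543.1965,   0.    , 330.1313],
       [  0.    , 543.1965, 240.4165],
       [  0.    ,   0.    ,   1.    ]]), 'dist': array([-0.0034,  0.    ,  0.    ,  0.    ,  0.    ]), 'T': array([[-0.0041,  0.9986, -0.0527,  0.4807],
       [-0.9998, -0.0032,  0.0171, -0.0629],
       [ 0.0169,  0.0528,  0.9985,  1.3485],
       [ 0.    ,  0.    ,  0.    ,  1.    ]])}
wrist {'intrinsics': array([[408.8004,   0.    , 321.0267],
       [  0.    , 408.8004, 240.6221],
       [  0.    ,   0.    ,   1.    ]]), 'dist': array([-0.0968,  0.    ,  0.    ,  0.    ,  0.    ]), 'tool_from_camera': array([[ 1.    ,  0.0002, -0.0003, -0.0003],
       [ 0.0001, -0.9546, -0.298 , -0.0819],
       [-0.0003,  0.298 , -0.9546, -0.1622],
       [ 0.    ,  0.    ,  0.    ,  1.    ]])}
0.15 [ 0.2688 -0.5638  0.2221] [-0.0003  0.8456 -0.5337 -0.0005]
```

View pics/top0.png

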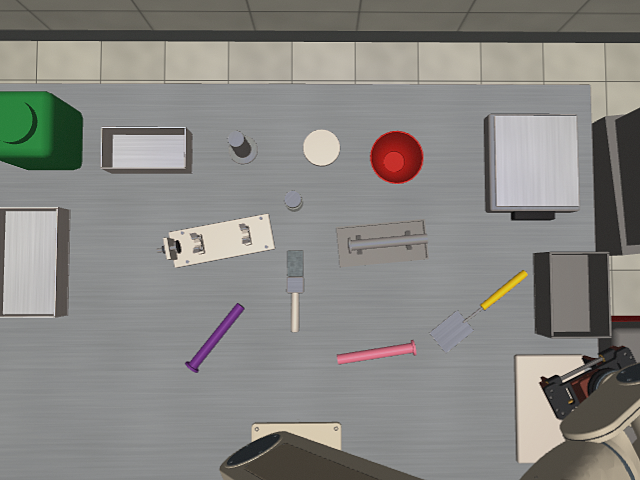

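View pics/scene0.png

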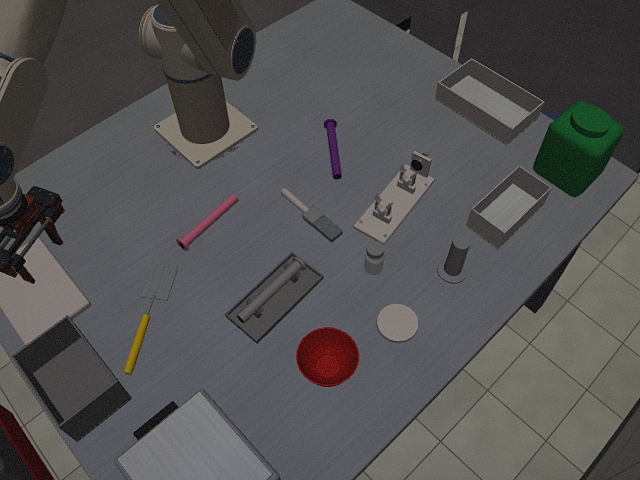

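View pics/wrist0.png

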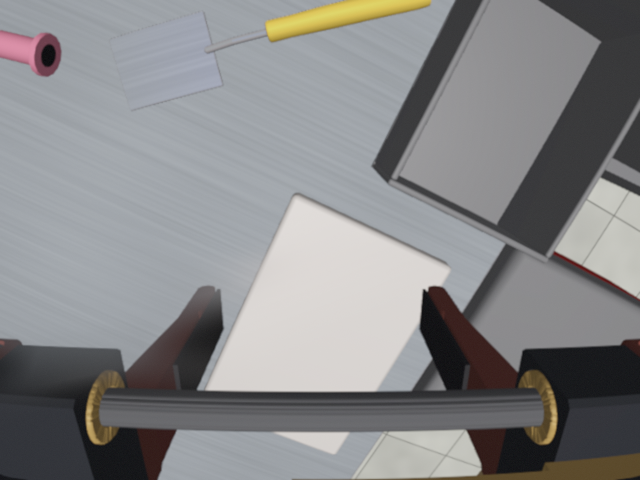

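Candidates (top image): the grey tube in the tray at (388,241), pink at (376,352), purple at (215,338), and the upright wide tube at (240,146). The description fits the grey tube in the tray, so I'll check it in a crop.

```bash
python3 - <<'E'
import cv2,numpy as np
a=cv2.imread("pics/top0.png")
c=cv2.resize(a[210:280,325:440],None,fx=6,fy=6,interpolation=cv2.INTER_CUBIC);cv2.imwrite("pics/crop_tube.png",c)
c=cv2.resize(a[205:280,150:285],None,fx=5.9,fy=5.9,interpolation=cv2.INTER_CUBIC);cv2.imwrite("pics/crop_rack.png",c)
E
```

```text
(no output)
```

View pics/crop_tube.png

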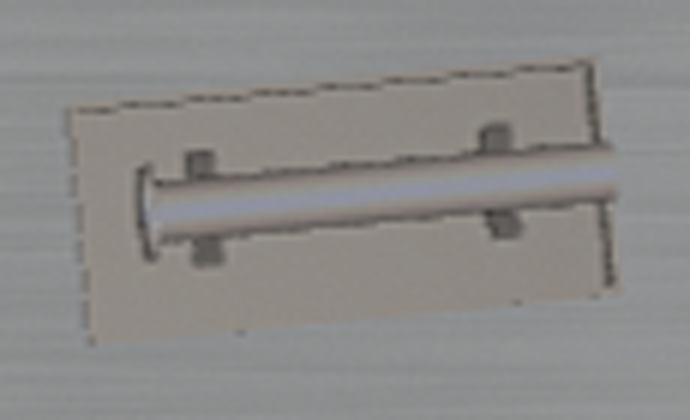

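View pics/crop_rack.png

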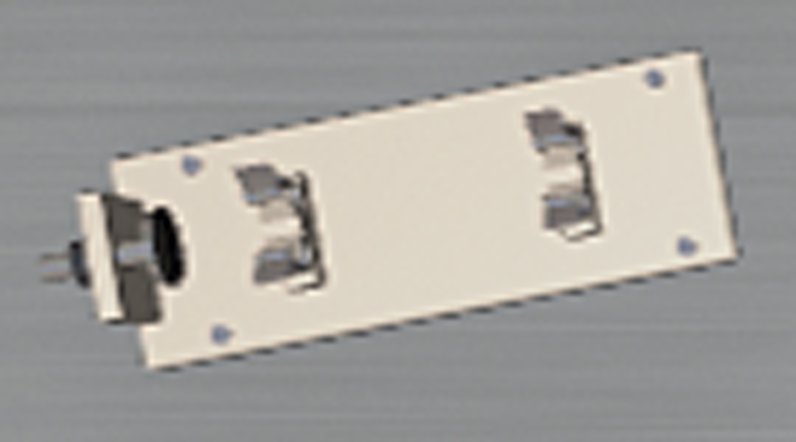

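The crop shows a grey tube in the tray, with its collar at the left end (about top px (349,245)). The rack's stop is also on the left (about (170,246)), so no half turn is needed.

```bash
cat > h.py <<'E'
from station import *
import cv2,numpy as np
from scipy.spatial.transform import Rotation as R
np.set_printoptions(precision=4,suppress=True)
def Rm(q): return R.from_quat([q[1],q[2],q[3],q[0]]).as_matrix()
def camT(name):
    ci=camera_info(name)
    if name!="wrist": return ci,ci["T"]
    T=np.eye(4);T[:3,:3]=Rm(get_ee_rot());T[:3,3]=get_tcp_pos()
    return ci,T@ci["tool_from_camera"]
def px2w(name,px,z,ciT=None):
    ci,T=ciT or camT(name)
    p=cv2.undistortPoints(np.array(px,float).reshape(-1,1,2),ci["intrinsics"],np.array(ci["dist"])).reshape(-1,2)
    d=np.c_[p[:,0],-p[:,1],-np.ones(len(p))]@T[:3,:3].T
    z=np.broadcast_to(z,len(p)); return T[:3,3]+d*((z-T[2,3])/d[:,2])[:,None]
def w2px(ci,T,P):
    c=(np.asarray(P,float).reshape(-1,3)-T[:3,3])@T[:3,:3]
    c=c*[1,-1,-1]
    return cv2.projectPoints(c,np.zeros(3),np.zeros(3),ci["intrinsics"],np.array(ci["dist"]))[0].reshape(-1,2)
def quat(yaw):  # tool z down; tool x along world angle yaw
    x=np.array([np.cos(yaw),np.sin(yaw),0]);z=np.array([0,0,-1.]);m=np.c_[x,np.cross(z,x),z]
    q=R.from_matrix(m).as_quat();return [q[3],q[0],q[1],q[2]]
def snap(fn):
    ciT=camT("wrist"); im=read_camera("wrist"); cv2.imwrite(f"pics/{fn}.png",im[:,:,::-1]); np.savez(f"pics/{fn}.npz",T=ciT[1]); return im,ciT
E
python3 - <<'E'
from h import *
f=lambda c,o,s: np.array(c)/s+np.array(o)
# tray corners z~15mm rim
tc=f([[68,108],[592,62],[614,290],[92,342]],[325,210],6)
w=px2w("top",tc,0.015);print(w,w.mean(0))
tt=f([[148,208],[616,172]],[325,210],6); print("tube ends",px2w("top",tt,0.045))
rc=f([[115,157],[700,52],[736,258],[150,368]],[150,205],5.9)
w=px2w("top",rc,0.012);print(w,w.mean(0))
d=(w[0]+w[3]-w[1]-w[2])[:2]/2;print("rack y len,dir",np.linalg.norm(d),np.degrees(np.arctan2(d[1],d[0])))
u=d/np.linalg.norm(d);c=w.mean(0)[:2]-u*.007;print("seat",c)
for n in "tube": pass
for yaw in (0,np.pi):print(inverse_kinematics([.45,-.15,.25],quat(yaw)))
print(get_joint_pos(),get_time())
E
```

```text
[[ 0.5816 -0.1011  0.015 ]
 [ 0.6    -0.3171  0.015 ]
 [ 0.5061 -0.3249  0.015 ]
 [ 0.4857 -0.1105  0.015 ]] [ 0.5434 -0.2134  0.015 ]
tube ends [[ 0.5391 -0.1321  0.045 ]
 [ 0.5529 -0.3205  0.045 ]]
[[0.5741 0.3085 0.012 ]
 [0.6174 0.0656 0.012 ]
 [0.5312 0.0505 0.012 ]
 [0.4864 0.2931 0.012 ]] [0.5523 0.1794 0.012 ]
rack y len,dir 0.24672306424675786 100.28244853945114
seat [0.5535 0.1725]
[-0.3468  0.1641  1.927  -0.      1.0505 -0.3468]
None
[-1.145   0.4237  1.6305  0.      1.0886 -0.019 ] 0.15
```

```bash
python3 - <<'E'
from h import *
y=np.radians(5)
move_pose([.546,-.28,.22],quat(y)); snap("wt1"); print(get_tcp_pos(),get_time())
move_pose([.5535,.11,.24],quat(np.radians(10.3))); snap("wr1"); print(get_tcp_pos(),get_time())
E
```

```text
[ 0.5455 -0.2811  0.22  ] 1.675
[0.5538 0.1089 0.2399] 3.175
```

View pics/wt1.png

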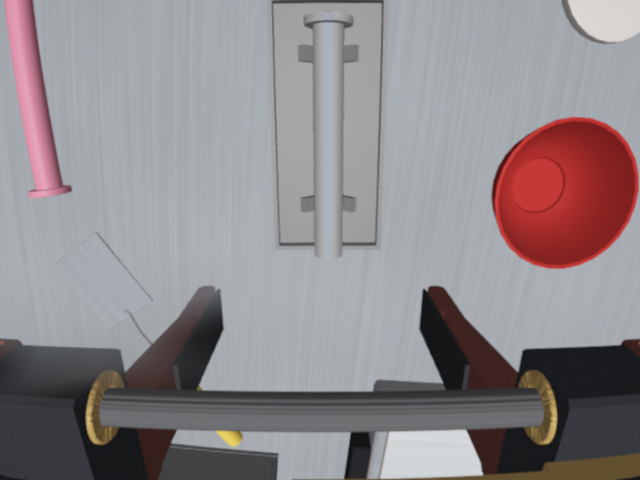

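View pics/wr1.png

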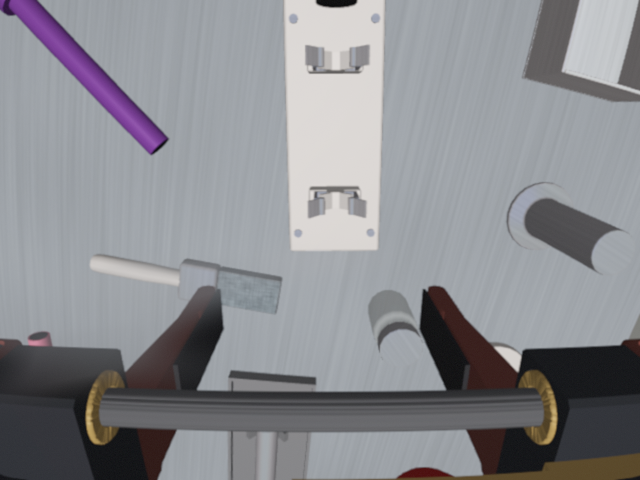

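The wrist views show the tube's collar at (328,20) and its tip at (329,253), and the clips at (337,58) and (336,200). I'll enlarge them for measurement.

```bash
python3 - <<'E'
import cv2,numpy as np
a=cv2.imread("pics/wt1.png")[0:270,260:400]; b=cv2.imread("pics/wr1.png")[0:270,270:400]
def g(im,c0):
    c=cv2.resize(im,None,fx=2.2,fy=2.2,interpolation=cv2.INTER_CUBIC)
    return c
cv2.imwrite("pics/z1.png",np.hstack([g(a,0),g(b,0)]))
A=cv2.cvtColor(cv2.imread("pics/wt1.png"),cv2.COLOR_BGR2GRAY)
for r in (80,120,160,190,225): print(r,A[r,306:352])
B=cv2.cvtColor(cv2.imread("pics/wr1.png"),cv2.COLOR_BGR2GRAY)
for r in (30,100,150,240): print(r,B[r,280:296],B[r,372:392])
E
```

```text
80 [165 165 165 164 166 164 152 131 128 138 145 151 155 160 166 169 172 174
 175 177 177 178 177 177 177 176 175 173 172 167 165 160 153 147 142 134
 125 134 157 165 165 164 164 163 164 164]
120 [166 166 165 166 167 165 155 136 126 136 144 149 155 161 166 169 171 174
 175 177 178 178 177 178 178 177 175 173 171 168 164 159 152 145 140 131
 126 144 161 165 165 166 165 165 164 165]
160 [165 165 164 163 164 164 162 149 130 135 143 148 154 160 165 169 172 175
 176 178 179 177 178 178 177 177 174 173 171 168 164 158 151 146 138 127
 127 146 161 164 163 164 163 163 163 163]
190 [162 162 162 163 162 163 161 149 132 132 141 148 153 159 164 169 172 174
 176 178 178 178 178 178 179 176 175 174 171 167 163 156 151 143 135 127
 136 153 161 162 162 161 161 162 161 161]
225 [159 160 159 159 159 159 158 148 132 128 139 146 153 158 164 168 172 175
 175 177 178 178 177 179 177 177 176 173 170 167 162 154 148 141 133 128
 142 156 159 158 158 158 158 158 158 158]
30 [160 159 159 160 174 198 211 217 218 217 217 217 217 217 217 217] [216 216 216 215 216 216 215 215 216 215 209 195 173 157 159 163 163 163
 163 161]
100 [164 164 162 163 159 159 188 205 216 218 218 218 218 218 218 218] [217 216 216 217 217 217 217 216 213 201 178 155 158 162 163 165 166 167
 168 168]
150 [165 164 165 164 164 165 164 175 198 211 217 218 217 218 218 218] [216 216 216 217 217 216 216 209 193 169 164 166 166 165 164 166 167 167
 166 164]
240 [167 168 167 166 165 165 166 165 166 170 186 204 214 216 216 216] [215 214 215 215 209 198 172 157 160 163 163 162 162 162 163 164 164 165
 165 164]
```

View pics/z1.png

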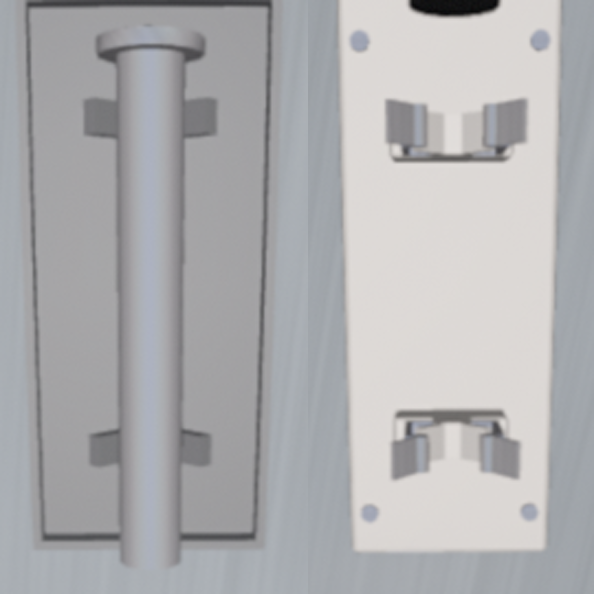

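```bash
python3 - <<'E'
from h import *
ci=camera_info("wrist")
Tt=np.load("pics/wt1.npz")["T"];Tr=np.load("pics/wr1.npz")["T"]
ax=px2w("wrist",[[327.9,80],[327.8,150],[327.7,225]],.045,(ci,Tt));d=ax[0]-ax[2]
e=px2w("wrist",[[328,257],[328,11.5]],[.057,.064],(ci,Tt));print("tube",ax,np.degrees(np.arctan2(d[1],d[0])),e,e.mean(0))
a=px2w("wrist",[[334,30],[333.75,240]],.012,(ci,Tr));d=a[0]-a[1];th=np.arctan2(d[1],d[0]);print("rack",a,np.degrees(th))
L=px2w("wrist",[[334,250.2]],.012,(ci,Tr))[0]
u=np.array([np.cos(th),np.sin(th),0]);v=np.array([u[1],-u[0],0])
O=L+u*.118;O[2]=0;print("seat",O)
im=cv2.resize(cv2.imread("pics/wr1.png"),None,fx=3,fy=3,interpolation=cv2.INTER_CUBIC)
for sy in(-58,58):
  for dy in(-7,7):
    for x,z,c in((16.5,83,(0,0,255)),(-16.5,83,(0,0,255)),(9.5,70,(0,255,0)),(-9.5,70,(0,255,0)),(0,46,(255,0,0))):
      p=w2px(ci,Tr,O+u*(sy+dy)/1e3+v*x/1e3+[0,0,z/1e3])[0]*3+1
      cv2.circle(im,tuple(int(q) for q in p),3,c,-1)
for x in(-45,45):
  for y in(-118,):
    p=w2px(ci,Tr,O+u*y/1e3+v*x/1e3+[0,0,.012])[0]*3+1;cv2.circle(im,tuple(int(q) for q in p),3,(255,0,255),-1)
cv2.imwrite("pics/ov.png",im[0:780,3*270:3*400][:, :])
o=im[0:780,810:1200];cv2.imwrite("pics/ov.png",cv2.resize(np.hstack([o[100:300],o[500:700]]),None,fx=1,fy=1)[:, :800])
E
```

```text
tube [[ 0.5413 -0.1726  0.045 ]
 [ 0.5461 -0.2267  0.045 ]
 [ 0.5517 -0.2895  0.045 ]] 95.05976657962353 [[ 0.554  -0.3142  0.057 ]
 [ 0.537  -0.1269  0.064 ]] [ 0.5455 -0.2205  0.0605]
rack [[0.5371 0.2635 0.012 ]
 [0.5729 0.0729 0.012 ]] 100.61031117819759
seat [0.5534 0.1784 0.    ]
```

View pics/ov.png

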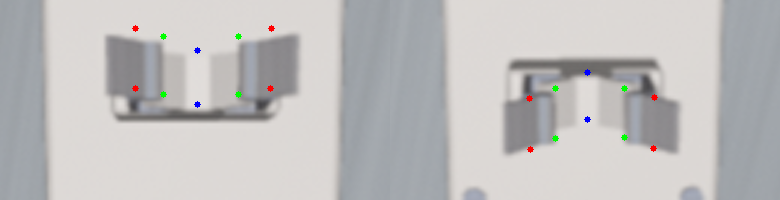

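The rack is well fixed sideways, with seat at about (0.5534,0.177) and axis at 100.6°. The tube's mid-length is at (0.5455,-0.2205) and its axis is at 95.06°. Grasping now.

```bash
python3 - <<'E'
from h import *
q=quat(np.radians(5.06))
move_pose([.5455,-.2205,.16],q)
print(movel([.5455,-.2205,.026],v=.08,until_force=6),get_tcp_pos(),get_ft_force())
command_gripper(0.0);print(get_grip_width()*88,get_ft_force(),get_tcp_pos())
movel([.5455,-.2205,.10],v=.08)
print(get_grip_width()*88,get_ft_force(),get_time());snap("g1")
E
```

```text
False [ 0.5458 -0.2206  0.0265] [ 0.836  -0.5771 -0.8377]
23.56460044242846 [ 2.0202 -0.6771 -2.0256] [ 0.546  -0.2206  0.0261]
23.647489059454422 [-0.3485  0.5706 -2.6836] 8.3667
```

View pics/g1.png

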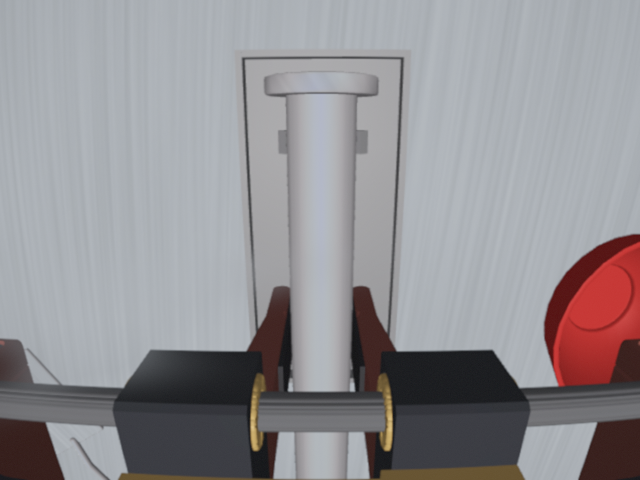

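```bash
python3 - <<'E'
from h import *
ci=camera_info("wrist");T=np.load("pics/g1.npz")["T"]
A=cv2.cvtColor(cv2.imread("pics/g1.png"),cv2.COLOR_BGR2GRAY)
for r in (120,190,270): print(r,A[r,282:296],A[r,346:362])
tc=ci["tool_from_camera"]; tz=-.019
# work in tool coords: ray to plane tool z
def ray(px,z):
    p=cv2.undistortPoints(np.array(px,float).reshape(-1,1,2),ci["intrinsics"],ci["dist"]).reshape(-1,2)
    d=np.c_[p[:,0],-p[:,1],-np.ones(len(p))]@tc[:3,:3].T
    return tc[:3,3]+d*((np.array(z)-tc[2,3])/d[:,2])[:,None]
print(ray([[321.5,73],[321.5,95]],[-.038,-.038]))
print(get_tcp_pos(),get_ee_rot(),get_ft_torque())
E
```

```text
120 [172 171 171 163 136 125 132 140 146 150 150 154 156 158] [155 152 151 148 145 144 141 134 126 117 130 160 170 170 170 170]
190 [169 168 169 169 166 152 129 130 138 145 149 151 154 156] [154 150 148 146 144 138 132 123 126 149 165 167 167 167 167 167]
270 [161 161 161 160 161 162 160 149 137 140 146 151 153 155] [150 148 147 143 136 129 129 145 158 160 161 160 159 160 160 160]
[[-0.0003 -0.0939 -0.038 ]
 [-0.0003 -0.0878 -0.038 ]]
[ 0.5451 -0.2203  0.0994] [-0.0003  0.999   0.0441 -0.0006] [ 0.0136 -0.0543  0.034 ]
```

```bash
cat >> h.py <<'E'
th=np.radians(100.61);u=np.array([np.cos(th),np.sin(th),0]);v=np.array([u[1],-u[0],0])
O=np.array([.5537,.1767,0]); Q=quat(th-np.pi/2)
def tgt(x,y,z): return O+v*x+u*y+np.array([0,0,z])   # z: tcp height
def rel(): # tcp in rack
    p=np.array(get_tcp_pos())-O; return np.array([p@v,p@u,p[2]])
E
python3 - <<'E'
from h import *
movel([.5455,-.2205,.20],v=.2)
move_pose(tgt(0,-.011,.2),Q)
movel(tgt(0,-.011,.083),v=.12); wait(.3)
print(rel(),get_ft_force(),get_time());snap("h1")
E
```

```text
[ 0.0003 -0.0109  0.0835] [-0.1252  0.773  -2.4487] 11.9333
```

View pics/h1.png

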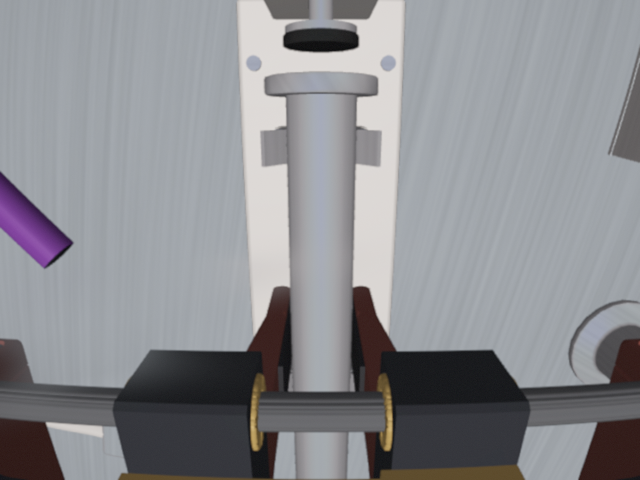

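Lips (262–381), pad (284–358) and tube (centre 321) are all lined up. The pad sits ahead of the collar with a clear gap, so I'll press in stepwise.

```bash
python3 - <<'E'
from h import *
ci=camera_info("wrist");T=np.load("pics/h1.npz")["T"]
for px,z in(([321,49],.046),([321,28],.078),([321,73],.121)):
    p=px2w("wrist",[px],z,(ci,T))[0]-O; print(px,"rack y",p@u)
f0=np.array(get_ft_force())
for z in (.064,.060,.057,.055,.053,.051,.049,.047,.046,.045):
    s=movel(tgt(0,-.011,z),v=.03 if z>.06 else .02,until_force=20)
    print(z,s,rel(),np.array(get_ft_force())-f0,np.array(get_ft_torque()),get_time())
    if s: break
E
```

```text
[321, 49] rack y 0.10044768490482633
[321, 28] rack y 0.10342144268522635
[321, 73] rack y 0.08300949465698086
0.064 False [ 0.0001 -0.011   0.064 ] [1.0312 0.204  0.2992] [-0.0322 -0.1312 -0.0462] 12.7667
0.06 False [-0.0001 -0.011   0.0599] [0.8111 0.6844 0.4282] [-0.0539 -0.0861 -0.0078] 13.1167
0.057 False [ 0.0003 -0.0109  0.0572] [ 0.1014 -0.1122  3.5954] [ 0.0043 -0.1383 -0.0068] 13.4167
0.055 False [ 0.0004 -0.0109  0.0554] [-0.2902 -1.0319  6.9988] [0.0459 0.0227 0.0041] 13.6667
0.053 False [ 0.0004 -0.0109  0.0535] [-0.0173 -0.64    7.3415] [ 0.0696  0.0709 -0.0013] 13.9167
0.051 False [ 0.0004 -0.0109  0.0514] [ 0.0988 -0.2432  7.1509] [0.1296 0.0438 0.0563] 14.1667
0.049 False [ 0.0002 -0.0109  0.0491] [0.9115 0.4464 6.4671] [ 0.1589 -0.0395 -0.0138] 14.4167
0.047 False [-0.     -0.011   0.0466] [1.8083 0.2206 1.1479] [ 0.16   -0.2558  0.0136] 14.6667
0.046 False [-0.0001 -0.011   0.0456] [ 1.9903  0.611  -0.6479] [ 0.0784 -0.32    0.0106] 14.9167
0.045 False [-0.0001 -0.011   0.0447] [ 2.2965  0.8976 -2.3683] [-0.0234 -0.3739  0.0254] 15.1667
```

It snapped through at about 7 N. Next is the last approach to the posts.

```bash
python3 - <<'E'
from h import *
for z in (.044,.0433,.0426,.042):
    f0=np.array(get_ft_force())
    s=movel(tgt(0,-.011,z),v=.008,until_force=6)
    print(z,s,rel(),get_ft_force(),get_ft_torque(),get_grip_width()*88,get_time())
    if s or get_ft_force()[2]>5: break
snap("s1")
E
```

```text
0.044 False [-0.0001 -0.011   0.0438] [ 1.0706  1.4607 -4.588 ] [ 0.0214 -0.3602  0.0118] 23.596801128203314 15.4417
0.0433 False [ 0.     -0.011   0.0432] [ 1.5881  0.5404 -3.5396] [ 0.0233 -0.4552 -0.0324] 23.07331172098986 15.6917
0.0426 False [ 0.0002 -0.011   0.043 ] [-0.1121 -0.8388  1.4871] [-0.1147 -0.1357  0.0003] 23.72637419324388 15.9417
0.042 False [ 0.0002 -0.011   0.0429] [-1.8509 -1.5616  8.2163] [-0.1401  0.2018  0.0666] 23.5411962428451 16.1917
```

View pics/s1.png

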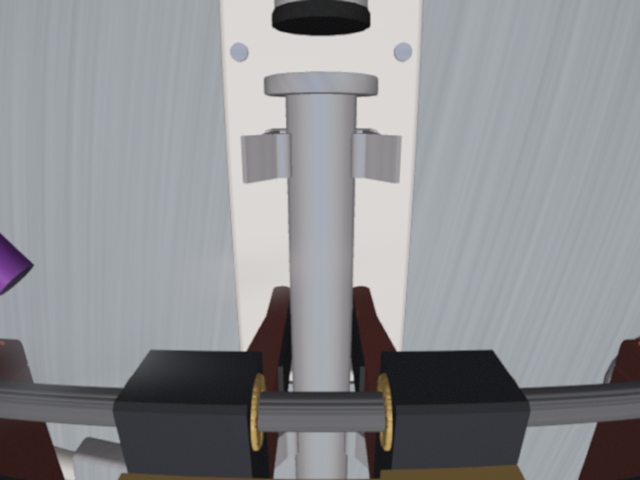

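The tube seats at TCP z 0.043, as predicted. Now I'll slide it slowly toward the pad.

```bash
python3 - <<'E'
from h import *
Z=.0429
movel(tgt(0,-.011,Z),v=.008)
f=np.array(get_ft_force());print(rel(),f@u,f)
y=-.011
while y<.000:
    y+=.002
    s=movel(tgt(0,y,Z),v=.012,until_force=7)
    f=np.array(get_ft_force());print("%.4f"%y,s,rel(),"fy %.2f fz %.2f"%(f@u,f[2]),get_time())
    if f@u<-9: break
E
```

```text
[ 0.0002 -0.011   0.043 ] -0.2930484181303329 [ 0.4697 -0.2102  2.4237]
-0.0090 False [ 0.0002 -0.0092  0.043 ] fy -3.03 fz 2.53 16.8167
-0.0070 False [ 0.0002 -0.007   0.043 ] fy -3.89 fz 2.83 17.1333
-0.0050 False [ 0.0002 -0.0049  0.043 ] fy -2.89 fz 3.46 17.45
-0.0030 False [ 0.0001 -0.003   0.043 ] fy -4.17 fz 3.95 17.7667
-0.0010 False [ 0.0001 -0.001   0.043 ] fy -4.44 fz 4.53 18.0833
0.0010 False [0.0002 0.001  0.043 ] fy -3.93 fz 4.13 18.4
```

```bash
python3 - <<'E'
from h import *
Z=.0429
y=.001
while y<.019:
    y+=.0006
    s=movel(tgt(0,y,Z),v=.008,until_force=5)
    f=np.array(get_ft_force());print("%.4f"%y,s,rel()[1],"fy %.2f fz %.2f"%(f@u,f[2]),get_time())
    if s or f@u<-7: break
E
```

```text
0.0016 False 0.0015112121450129043 fy -4.37 fz 4.44 18.65
0.0022 False 0.0020643291996876173 fy -5.16 fz 4.59 18.9
0.0028 False 0.002653092514647387 fy -5.22 fz 4.60 19.15
0.0034 False 0.003254479233575934 fy -4.71 fz 4.68 19.4
0.0040 False 0.0038547617377091745 fy -4.75 fz 3.99 19.65
0.0046 False 0.004456124456594066 fy -4.41 fz 4.95 19.9
0.0052 False 0.00480707764450196 fy -6.57 fz 5.02 20.15
0.0058 False 0.005038883248788222 fy -8.92 fz 4.72 20.4
```

Contact is at about y=+4.7 mm. Creeping toward fy of about -12.5 (8 N on the pad plus roughly 4.5 N drag).

```bash
python3 - <<'E'
from h import *
Z=.0429
for y in (.0061,.0064,.0067,.0070,.0073,.0076):
    movel(tgt(0,y,Z),v=.005); wait(.1)
    fs=[np.array(get_ft_force()) for _ in range(3)]
    f=fs[-1];print(y,rel(),"fy %.2f fz %.2f"%(f@u,f[2]),get_time())
    if f@u<-11.9: break
for _ in range(4):
    wait(.25);f=np.array(get_ft_force());print(rel()[1],f@u,f[2])
E
```

```text
0.0061 [0.0001 0.0051 0.043 ] fy -9.60 fz 5.14 20.75
0.0064 [0.0001 0.0052 0.043 ] fy -10.79 fz 4.12 21.1
0.0067 [0.0001 0.0054 0.043 ] fy -11.78 fz 4.17 21.45
0.007 [0.0001 0.0055 0.043 ] fy -12.62 fz 4.88 21.8
0.005475650013425362 -13.282704564300047 4.7786150436132475
0.005505866870733315 -11.574587919237965 5.120902755452549
0.005491350963224007 -12.812980640232508 5.080313652073293
0.005486589565424159 -12.96663251579911 5.161577449358581
```

A steady push of about 8 N was held for over 1 s. Relaxing, then releasing and withdrawing.

```bash
python3 - <<'E'
from h import *
movel(tgt(0,.0057,.0431),v=.005); wait(.1)
f=np.array(get_ft_force());print(rel(),f@u,f)
command_gripper(0.7);wait(.2)
print(get_grip_width()*88,get_ft_force(),rel())
movel(tgt(0,.0057,.17),v=.08); wait(.3); snap("e1")
movel(tgt(0,-.06,.24),v=.15); wait(.3); snap("e2")
t=read_camera("top");cv2.imwrite("pics/top1.png",t[:,:,::-1]);print(get_ft_force(),get_time())
a=cv2.imread("pics/e1.png")[:, :];b=cv2.imread("pics/e2.png")
cv2.imwrite("pics/e12.png",np.hstack([a[0:480,130:510],b[0:480,130:510]]))
cv2.imwrite("pics/top1c.png",cv2.resize(t[90:380,130:550,::-1],None,fx=1.9,fy=1.9,interpolation=cv2.INTER_CUBIC))
E
```

```text
[0.0001 0.0054 0.043 ] -6.0221951102570825 [ 4.681  -5.2501  2.2157]
61.51375049426357 [-0.5848 -0.6806  0.5517] [0.     0.0057 0.0431]
[ 0.2924 -0.2354 -0.19  ] 27.55
```

View pics/e12.png

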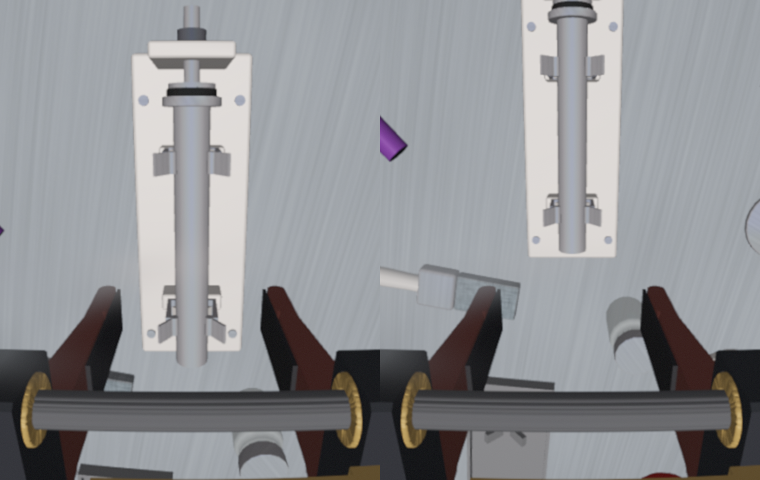

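View pics/top1c.png

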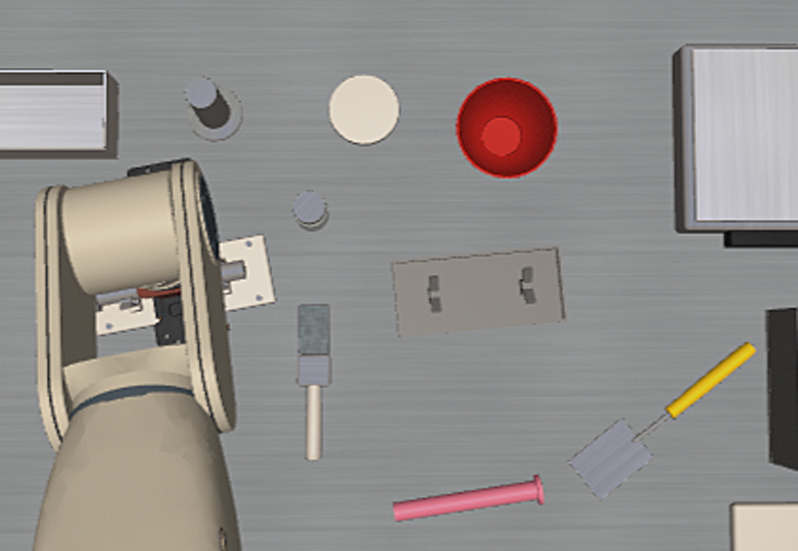

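The tube is in both clips with the collar on the pad (e1: collar (192,100), tip (191,362) in the left panel), and the bystanders are where they were. One numeric check of the ends, then hand in.

```bash
python3 - <<'E'
from h import *
ci=camera_info("wrist");T=np.load("pics/e1.npz")["T"]
A=cv2.cvtColor(cv2.imread("pics/e1.png"),cv2.COLOR_BGR2GRAY)
for r in (130,250,350):
    g=np.gradient(A[r].astype(float)); P=w2px(ci,T,tgt(0,0,.062)+u*(px2w("wrist",[[322,r]],.062,(ci,T))[0]-O)@u*1)[0]
    print(r,"pred axis col",P, A[r,300:312],A[r,332:344])
job_done();print(get_time())
E
```

```text
130 pred axis col [497.783  178.0317] [221 220 206 165 128 130 137 141 146 150 154 159] [155 150 145 140 136 130 119 136 191 217 221 221]
250 pred axis col [316.914  247.5969] [215 215 216 213 191 152 139 144 149 152 157 161] [156 151 147 142 137 134 157 195 214 217 216 216]
350 pred axis col [222.8569 283.6771] [200 200 200 200 199 184 150 128 134 140 145 151] [146 140 133 126 124 156 188 199 199 199 200 199]
the job is handed in; nothing more can be done
the job is handed in; nothing more can be done
```

The tube is clipped into both spring clips with its collar resting on the stop pad, and the job was handed in at about 27.5 s of the 72 s allowed. No verdict is reported back, so this rests on my own readings.

- **Grasp and seating:** I took the grey tube from the tray at mid-length and pressed it into both clips. It snapped through at about 7 N. The posts stopped it at tool height 0.043 m, which is the seated height, with its origin about 12 mm short of midway between the clips.
- **Push on the stop:** I slid it toward the stop against about 4 to 5 N of drag and felt the pad at about +4.7 mm of travel past midway. I held a push of 12 to 13 N along the tube for about a second. Less the drag, that is an estimated 8 N on the pad. I then eased off, let go and withdrew.
- **Last checks:**
  - The wrist picture shows the collar on the pad and the tube in both clips.
  - The tube's measured centre column is 321.2 to 321.5 px, against about 321 for the tool's centre line. That puts it within about 0.3 mm sideways.
  - In the final overhead picture the bystanders are where they were, though I compared them by eye only. The force reading was about zero.
- **Failed check:** my last script's "predicted axis" figures were wrong because of a vector slip in the code, so I used the pixel columns instead. The tube's height was not measured again after release; it rests on the contact with the posts.

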